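# Load the sampler block in reverse order

### The arm

A 7-joint arm with a two-finger parallel gripper is mounted at the origin on the work surface. World frame = base frame: x ahead of the robot, y to its left, z up, the work surface at z = 0. Lengths are in m, angles in rad, forces in N, time in s.
With the tool pointing down it reaches from about 0.425 to 0.925 m from the base axis. Payload 6.8 kg.
Tool frame: the origin (TCP) lies midway between the tips of the shut fingers; the grasp point (between the pads) lies 19 mm behind it; z points along the fingers, y is the line along which they close (so a half turn about z gives the same grasp; the last joint's range is limited). The gripper opens to 85 mm and grips with 20 to 120 N. Pads are 22 mm wide; open, the fingers measure 114 mm over their backs; the gripper's body (76 mm by 85 mm) begins 54 mm behind the grasp point. The pads swing forward as they close: fully open they stand 13 mm farther back than shut.
Start: joints at [-1.381, 0.477, 0.022, 1.555, -0.011, 1.109, -0.083], TCP at [0.198, 0.645, 0.231] pointing down, gripper open.
Joint ranges: [-2.96, 2.96], [-0.34, 2.1], [-1.41, 1.46], [0.24, 2.44], [-1.37, 4.51], [0.17, 1.92], [-2.96, 2.96]. Speed limits (rad/s): [2.39, 2.39, 3.14, 3.14, 3.14, 3.14, 3.14].

### API

Orientations are given as a unit quaternion [w, x, y, z].
In Python, from station import bot, eyes, ticket gives the robot as it stands.
- The arm moves only by the shell command python3 -m crank 'ROWS' [FORCE]. ROWS is text: rows parted by semicolons, each of 7 numbers parted by spaces: the shift along the tool's x, y, z in units of 0.5 m (1.0 is 0.5 m), then the turn, a rotation vector about the tool's x, y, z in units of 180 degrees (1.0 is 180 degrees), then the closure, from 0 (fully open) to 1 (shut). A call has 1 to 20 rows; each row is the pose to reach, as a shift and turn from the pose commanded when the call began, along the tool's axes at that moment, turning the shorter way round; what a row does not reach only later rows make up. A row lasts 1/10 s, in which the tool goes at most 50 mm and 8.59 degrees, less where a joint would pass 70% of its speed; a pose out of reach is approached as far as the arm can. A call with a number of a shift or a turn outside -1 to 1 is refused whole. A call with a gripper value outside its range is refused whole. The fingers move at their own pace and stop on an object; FORCE is the grip in N (left out, the last holds). Time passes only in rows, so rows that repeat a pose let the fingers close. It gives the time, the measured TCP pose, the force, the opening and the grip force at its end, in the units of the state.
- bot.get_obs(): the state, without advancing time (a new reading comes with each control period).
- eyes.read_camera(name): name is "scene" or "side" or "wrist"; returns a dict with "image" (400x640x3 uint8, red, green, blue), "K" (3x3 intrinsics, pixels), "R" (3x3) and "t" (3): a world point X has camera coordinates R X + t. Camera axes: x right, y down, z forward; pixel columns grow to the right and rows downward; lengths in m; the calibration is good to about 2 mm. A picture is of the moment at which its call begins. There is no depth.
- ticket.hand_in(): hands the job in; it is judged then, once.
The state is a dict: "t": time; "q": joint angles; "joint_vel": joint speeds; "joint_torque": joint torques, N m; "eef_pos": TCP position; "tool_rot": TCP orientation; "contact_force": force on the tool from outside, world axes, zero at the start; "torque": the same for the moment, N m; "gripper_width": opening from 0.0 (shut) to 1.0 (fully open); "grasp_force": force on a finger pad.
Only numpy, scipy, OpenCV 4.12 (cv2) and the standard library are available. Lean on these libraries where they do the work, as an engineer would, in place of code of your own. Each camera call takes 0.05 s, during which the arm holds its last target. There are 200 camera calls.

### The job

The last sample drawn is to be analysed first: move the four capped vials from the coloured seats of the white rack into the pockets of the aluminium sampler block, in reverse order. The vial that started nearest the rack's black end goes into the pocket farthest from the block's black end, the next one beside it, and so on, until the vial that started farthest from the rack's black end is in the pocket nearest the block's black end. Never tip a vial over; leave each standing upright on the floor of its pocket, released.

Things in the scene. Friction and masses are not known exactly. Their poses are not given: they have to be found in the camera images.
- vial_red: Capped sample vial with a red cap: a straight upright cylinder 30 mm in diameter and 85 mm tall, about 70 g; amber glass with a white paper band, the red cap is its top 23 mm. Origin: centre of its underside; z up along its axis. At the start it stands in the red seat of the white rack.
- seat_red: Open square red tray, fixed on top of the white rack, 54 x 54 mm outside, 16 mm high, walls and floor 5 mm thick (44 x 44 mm inside); the red-capped vial starts in it. It never moves, so it keeps showing where in the row that vial came from. Origin: centre of its underside, z up, axes roughly those of the rack.
- vial_yellow: Capped sample vial with a yellow cap: a straight upright cylinder 30 mm in diameter and 85 mm tall, about 70 g; amber glass with a white paper band, the yellow cap is its top 23 mm. Origin: centre of its underside; z up along its axis. At the start it stands in the yellow seat of the white rack.
- seat_yellow: Open square yellow tray, fixed on top of the white rack, 54 x 54 mm outside, 16 mm high, walls and floor 5 mm thick (44 x 44 mm inside); the yellow-capped vial starts in it. It never moves, so it keeps showing where in the row that vial came from. Origin: centre of its underside, z up, axes roughly those of the rack.
- vial_green: Capped sample vial with a green cap: a straight upright cylinder 30 mm in diameter and 85 mm tall, about 70 g; amber glass with a white paper band, the green cap is its top 23 mm. Origin: centre of its underside; z up along its axis. At the start it stands in the green seat of the white rack.
- seat_green: Open square green tray, fixed on top of the white rack, 54 x 54 mm outside, 16 mm high, walls and floor 5 mm thick (44 x 44 mm inside); the green-capped vial starts in it. It never moves, so it keeps showing where in the row that vial came from. Origin: centre of its underside, z up, axes roughly those of the rack.
- vial_blue: Capped sample vial with a blue cap: a straight upright cylinder 30 mm in diameter and 85 mm tall, about 70 g; amber glass with a white paper band, the blue cap is its top 23 mm. Origin: centre of its underside; z up along its axis. At the start it stands in the blue seat of the white rack.
- seat_blue: Open square blue tray, fixed on top of the white rack, 54 x 54 mm outside, 16 mm high, walls and floor 5 mm thick (44 x 44 mm inside); the blue-capped vial starts in it. It never moves, so it keeps showing where in the row that vial came from. Origin: centre of its underside, z up, axes roughly those of the rack.
- rack: White plastic transfer rack, fixed: a low bar 76 mm (x) by 250 mm (y), 20 mm high, with a black block (20 mm long, 34 mm high) at its +y end. Origin: centre of the white bar's underside, on the table; z up, y along the row towards the black end. The four coloured seats stand on it at y = +90, +30, -30, -90 mm, x = 0, in an order that changes from start to start; vial undersides are 25 mm above the origin.
- block: Sampler block, fixed: an aluminium block 76 mm (x) by 250 mm (y), on a blue base, block top 70 mm above the table, with a black block (20 mm long, same height) at its +y end. Origin: centre of the blue base's underside (the base is 90 x 250 mm), on the table; z up, y along the row towards the black end. Four open square pockets 46 x 46 mm, 30 mm deep, at y = +90, +30, -30, -90 mm, x = 0; pocket floors are 40 mm above the origin.
Mind the look-alikes: they are no part of the job. What is shaped like the vial_red but turquoise is not meant. What is shaped like the vial_blue but purple is not meant.

How it is judged:
By the outcome, as a careful person would: the job done as asked, in the order asked, and still so for the second after the job is handed in, with the robot touching nothing.
It also fails if it takes over 112 s, if anything falls off the work surface, if the arm or the gripper's body presses on something with over 40 N, if the wrist force passes 120 N, or if a joint passes its speed limit or range.

## Working session

There is one attempt and no reset: what is moved stays moved. The work goes in short steps, Python scripts to look and compute and a shell command to move; the robot and the scene stay as the last step left them, time stands still between calls to the robot, and variables do not carry over. Pictures are saved under pics/ and viewed, at most 16 in all, crops included, and the job is handed in when it is done.

```bash
mkdir -p pics; ls
python3 - <<'E'
from station import bot,eyes
import cv2,numpy as np
np.set_printoptions(precision=4,suppress=True)
for n in("scene","side"):
    c=eyes.read_camera(n); cv2.imwrite(f"pics/{n}0.png",c["image"][:,:,::-1]); np.savez(f"{n}0.npz",**c); print(n,c["K"],c["R"],c["t"])
o=bot.get_obs(); print(o)
E
```

```text
pics
scene [[387.1261   0.     321.538 ]
 [  0.     387.1261 199.7227]
 [  0.       0.       1.    ]] [[ 0.1491  0.9888  0.0023]
 [ 0.7787 -0.116  -0.6166]
 [-0.6094  0.0938 -0.7873]] [-0.1236 -0.351   1.2588]
side [[516.7148   0.     327.2771]
 [  0.     516.7148 204.6446]
 [  0.       0.       1.    ]] [[ 0.816  -0.578  -0.0064]
 [-0.383  -0.5324 -0.7549]
 [ 0.4329  0.6185 -0.6558]] [-0.3586  0.2644  1.1173]
{'t': 0.1, 'q': array([-1.3811,  0.4777,  0.0223,  1.5563, -0.0115,  1.1093, -0.0831]), 'joint_vel': array([ 0.0001, -0.0011,  0.0007, -0.0039, -0.0007, -0.0001, -0.0005]), 'joint_torque': array([  0.0042, -59.7762,   1.6135, -28.1952,   0.0129,   0.005 ,
         0.    ]), 'eef_pos': array([0.1979, 0.6448, 0.2304]), 'tool_rot': array([-0.0001,  0.1483,  0.9889, -0.0008]), 'contact_force': array([ 0.0881, -0.081 ,  0.3745]), 'torque': array([-0.0168,  0.0109,  0.0063]), 'grasp_force': 0.0, 'gripper_width': 0.9978421348737242}
```

View pics/scene0.png

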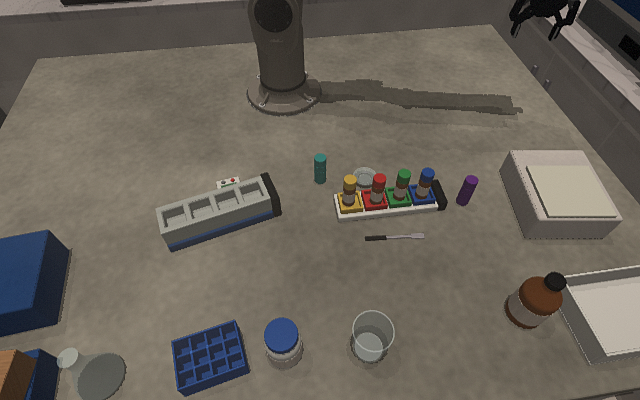

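View pics/side0.png

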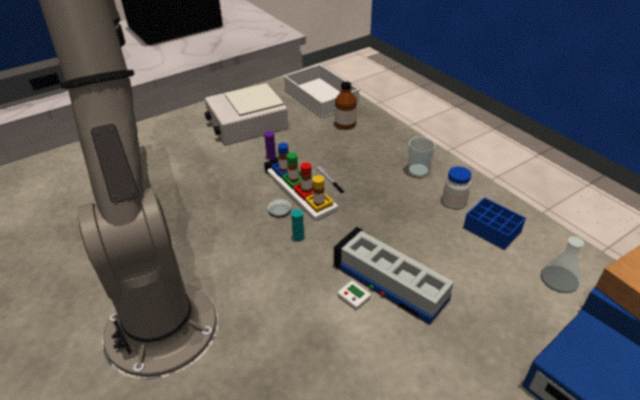

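The scene view shows the rack's black end at about (440,195), with the order from there blue, green, red, yellow. The block's black end is at about (272,195). The side view agrees. Next I'll zoom in for corners and segment the caps.

Run:
```python
import cv2,numpy as np
s=np.load("scene0.npz")["image"][:,:,::-1]; d=np.load("side0.npz")["image"][:,:,::-1]
a=cv2.resize(s[165:255,145:290],None,fx=5,fy=5,interpolation=cv2.INTER_CUBIC)
b=cv2.resize(d[220:325,325:460],None,fx=5,fy=5,interpolation=cv2.INTER_CUBIC)
cv2.imwrite("pics/a.png",a);cv2.imwrite("pics/b.png",b)
H={'yellow':(20,35),'red':(0,6),'green':(50,75),'blue':(105,122)}
for n,i,(x0,y0,x1,y1) in(("scene",s,(330,160,445,220)),("side",d,(262,135,340,215))):
    h=cv2.cvtColor(np.ascontiguousarray(i),cv2.COLOR_BGR2HSV)
    for k,(l,u) in H.items():
        m=cv2.inRange(h,(l,120,60),(u,255,255)); m2=m*0; m2[y0:y1,x0:x1]=m[y0:y1,x0:x1]
        N,_,st,ce=cv2.connectedComponentsWithStats(m2)
        print(n,k,[(st[j].tolist(),ce[j].round(1).tolist()) for j in range(1,N) if st[j][4]>25])
```

```text
scene yellow [([344, 174, 13, 16, 166], [349.7, 181.6]), ([338, 191, 25, 23, 299], [350.8, 204.2])]
scene red [([373, 173, 13, 16, 177], [378.9, 180.4]), ([361, 189, 27, 22, 283], [372.4, 201.3])]
scene green [([399, 169, 12, 9, 85], [404.4, 173.2]), ([385, 187, 27, 17, 134], [396.1, 197.2])]
scene blue [([422, 168, 13, 10, 97], [427.9, 172.2]), ([409, 184, 27, 19, 158], [420.7, 194.4])]
side yellow [([312, 175, 13, 14, 136], [318.2, 181.1]), ([306, 194, 27, 18, 211], [319.7, 202.3])]
side red [([300, 162, 12, 14, 124], [305.7, 167.7]), ([294, 184, 20, 16, 123], [302.3, 191.0])]
side green [([286, 153, 11, 9, 67], [291.3, 156.2]), ([283, 174, 18, 12, 85], [290.9, 179.8])]
side blue [([278, 143, 10, 11, 83], [282.6, 147.7]), ([272, 162, 15, 14, 76], [277.3, 168.6])]
```

View pics/a.png

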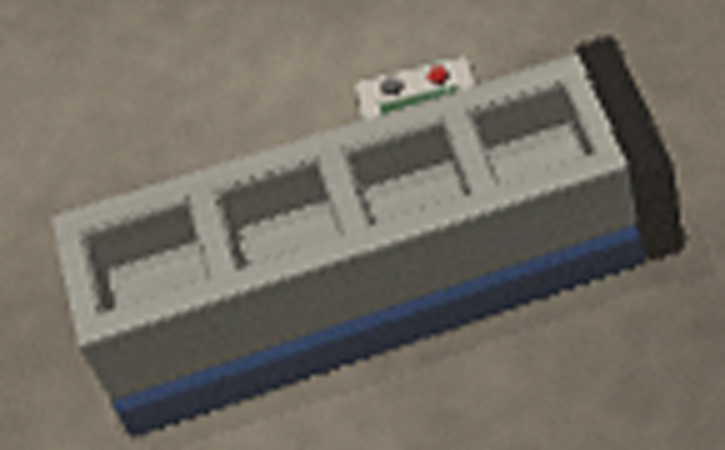

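View pics/b.png

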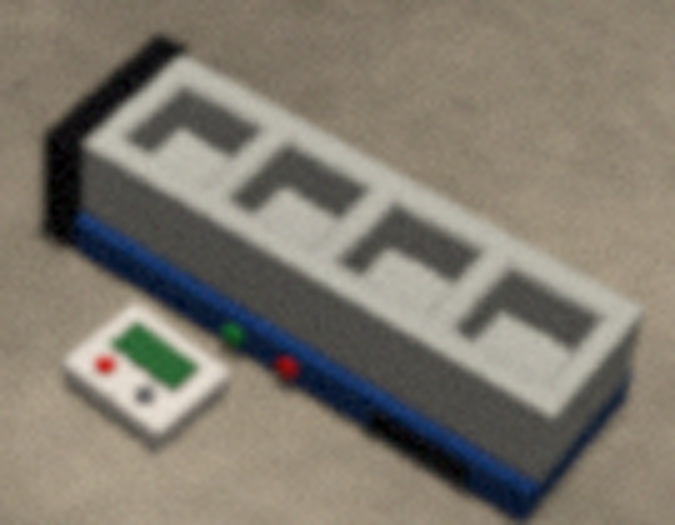

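Crop a shows the block top corners at about (55,215), (578,55), (628,165) and (82,345). Crop b shows them at (85,145), (555,415), (185,55) and (640,315). Now I'll fit the poses.

```bash
cat > fit.py <<'E'
import cv2,numpy as np
from scipy.optimize import least_squares
np.set_printoptions(precision=4,suppress=True)
C={n:np.load(n+"0.npz") for n in("scene","side")}
def P(n,X):
    c=C[n]; p=(c["R"]@np.atleast_2d(X).T).T+c["t"]; p=p@c["K"].T; return p[:,:2]/p[:,2:]
L=np.array([[-.038,-.125],[-.038,.125],[.038,.125],[.038,-.125]])
M={"scene":np.array([[55,215],[578,55],[628,165],[82,345]])/5+[145,165]-.4,
   "side":np.array([[85+470,415],[85,145],[185,55],[640,315]])/5+[325,220]-.4}
def W(p,l,z):
    c,s=np.cos(p[2]),np.sin(p[2]); l=np.atleast_2d(l); return np.c_[l@np.array([[c,s],[-s,c]])+p[:2],np.full(len(l),z)]
for ns in(["scene"],["side"],["scene","side"]):
    r=least_squares(lambda p:np.concatenate([(P(n,W(p,L,.07))-M[n]).ravel() for n in ns]),[.6,-.2,0])
    print("block",ns,r.x,"rms",np.sqrt(np.mean(r.fun**2)))
for y in(.09,.03,-.03,-.09): print("pocket",y,W(r.x,[0,y],.04))
H={'yellow':(20,35),'red':(0,6),'green':(45,80),'blue':(103,125)}
B={"scene":(330,160,445,220),"side":(262,135,340,215)}
th=np.linspace(0,2*np.pi,40)
def cen(n,x,y,z0,z1):
    X=np.vstack([np.c_[x+.015*np.cos(th),y+.015*np.sin(th),th*0+z] for z in(z0,z1)])
    h=cv2.convexHull(P(n,X).astype(np.float32)); m=cv2.moments(h); return np.array([m['m10'],m['m01']])/m['m00'],m['m00']
V=[]
for k,(l,u) in H.items():
    o={}
    for n in C:
        h=cv2.cvtColor(C[n]["image"],cv2.COLOR_RGB2HSV); m=cv2.inRange(h,(l,110,30),(u,255,255)); x0,y0,x1,y1=B[n]
        m2=m*0;m2[y0:y1,x0:x1]=m[y0:y1,x0:x1]
        N,_,st,ce=cv2.connectedComponentsWithStats(m2); j=min((j for j in range(1,N) if st[j][4]>40),key=lambda j:ce[j][1]); o[n]=(ce[j],st[j][4])
    res=[least_squares(lambda p:np.concatenate([cen(n,*p,.107,.130)[0]-o[n][0] for n in ns]) if 0 else np.concatenate([cen(n,*p,.087,.110)[0]-o[n][0] for n in ns]),[.5,.15]).x for ns in(["scene"],["side"],["scene","side"])]
    print(k,*res,[(o[n][1],round(cen(n,*res[2],.087,.110)[1])) for n in C]); V.append(res[2])
V=np.array(V); d=V[3]-V[0]; print("rack len",np.hypot(*d),"yaw",np.arctan2(-d[0],d[1]),np.diff(V,axis=0))
E
python3 fit.py
```

```text
block ['scene'] [ 0.4852 -0.1993  0.2591] rms 0.272923319763795
block ['side'] [ 0.484  -0.2021  0.2553] rms 0.5911114676631711
block ['scene', 'side'] [ 0.4847 -0.2005  0.2564] rms 0.6217408387936517
pocket 0.09 [[ 0.4619 -0.1135  0.04  ]]
pocket 0.03 [[ 0.4771 -0.1715  0.04  ]]
pocket -0.03 [[ 0.4923 -0.2296  0.04  ]]
pocket -0.09 [[ 0.5075 -0.2876  0.04  ]]
yellow [0.4923 0.116 ] [0.4938 0.1164] [0.493 0.116] [(np.int32(169), 186), (np.int32(138), 146)]
red [0.499  0.1835] [0.4995 0.1836] [0.4992 0.1835] [(np.int32(178), 187), (np.int32(125), 137)]
green [0.4858 0.2481] [0.4924 0.2431] [0.4897 0.2462] [(np.int32(89), 184), (np.int32(107), 130)]
blue [0.4924 0.3034] [0.4974 0.2978] [0.4955 0.3004] [(np.int32(109), 186), (np.int32(96), 123)]
rack len 0.18440664396589132 yaw -0.013236680896417117 [[ 0.0061  0.0674]
 [-0.0095  0.0628]
 [ 0.0058  0.0542]]
```

```bash
cat > h.py <<'E'
import numpy as np
from scipy.spatial.transform import Rotation as Ro
from station import bot,eyes
def go(*targets):
    "targets: (x,y,z,yaw of tool y in rad)"
    o=bot.get_obs(); R=Ro.from_quat(np.roll(o["tool_rot"],-1))
    print("at",o["eef_pos"].round(4),"yaw",np.arctan2(*R.as_matrix()[[1,0],1]).round(4),"t",round(o["t"],1),"w",round(o["gripper_width"],3),"F",o["contact_force"].round(1),"grip",round(o["grasp_force"],1))
    for x,y,z,a in targets:
        Y=np.array([np.cos(a),np.sin(a),0]);Z=np.array([0,0,-1.]);T=Ro.from_matrix(np.c_[np.cross(Y,Z),Y,Z])
        print(*(R.inv().apply(np.array([x,y,z])-o["eef_pos"])/.5).round(3),*((R.inv()*T).as_rotvec()/np.pi).round(3))
E
python3 -c "
from h import *
go((.46,.21,.32,0))"
```

```text
at [0.1979 0.6448 0.2304] yaw 1.2731 t 0.1 w 0.998 F [ 0.1 -0.1  0.4] grip 0.0
-0.756 -0.678 -0.178 -0.0 0.0 0.405
```

```bash
python3 -m crank '0 0 -0.1 0 0 0 0; 0 0 -0.178 0 0 0 0; -0.756 -0.678 -0.178 0 0 0.405 0; -0.756 -0.678 -0.178 0 0 0.405 0; -0.756 -0.678 -0.178 0 0 0.405 0; -0.756 -0.678 -0.178 0 0 0.405 0; -0.756 -0.678 -0.178 0 0 0.405 0; -0.756 -0.678 -0.178 0 0 0.405 0; -0.756 -0.678 -0.178 0 0 0.405 0; -0.756 -0.678 -0.178 0 0 0.405 0; -0.756 -0.678 -0.178 0 0 0.405 0; -0.756 -0.678 -0.178 0 0 0.405 0; -0.756 -0.678 -0.178 0 0 0.405 0; -0.756 -0.678 -0.178 0 0 0.405 0; -0.756 -0.678 -0.178 0 0 0.405 0; -0.756 -0.678 -0.178 0 0 0.405 0; -0.756 -0.678 -0.178 0 0 0.405 0' 40
python3 - <<'E'
from h import *
import cv2
c=eyes.read_camera("wrist"); np.savez("wrist0.npz",**c); cv2.imwrite("pics/w0.png",c["image"][:,:,::-1])
print(c["K"],c["R"],c["t"]); go()
E
```

```text
t: 1.8
eef_pos: [0.4592, 0.2118, 0.3201]
tool_rot: [-0.0, 0.706, 0.708, -0.0]
contact_force: [-0.4, 0.9, 0.5]
gripper_width: 0.998
grasp_force: 0.0
[[300.04074354   0.         320.45851769]
 [  0.         300.04074354 199.1713381 ]
 [  0.           0.           1.        ]] [[ 9.99994515e-01  3.31105573e-03  7.74966046e-05]
 [ 3.10947693e-03 -9.46656256e-01  3.22230142e-01]
 [ 1.14028461e-03 -3.22228134e-01 -9.46661359e-01]] [-0.46070309  0.12877574  0.53254163]
at [0.4593 0.2116 0.3202] yaw 0.0031 t 1.9 w 1.0 F [-0.5  0.4  0.1] grip 0.0
```

View pics/w0.png

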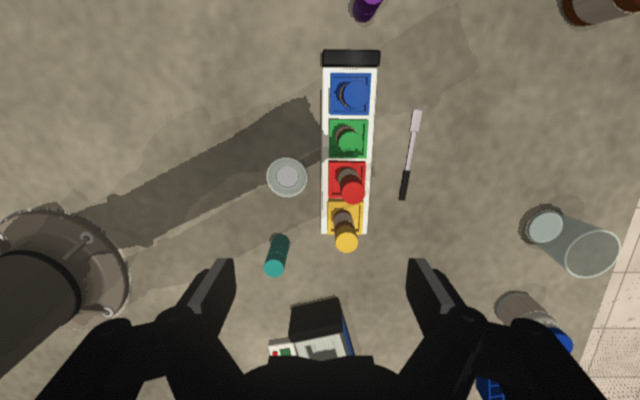

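The wrist view shows the rack bar's top corners at about (323,67), (377,67), (367,234) and (322,234). Cap tops are blue (355,95), green (350,141), red (353,189) and yellow (346,242).

```bash
cat >> fit.py <<'E'
print("---wrist")
C["wrist"]=np.load("wrist0.npz")
def back(n,u,z):
    c=C[n]; d=c["R"].T@np.linalg.solve(c["K"],[*u,1]); o=-c["R"].T@c["t"]; return (o+d*(z-o[2])/d[2])[:2]
for u in((323,67),(377,67),(367,234),(322,234)): print("bar",back("wrist",u,.02))
m=np.array([(322,234),(323,67),(377,67),(367,234)])
r=least_squares(lambda p:(P("wrist",W(p,L,.02))-m).ravel(),[.5,.2,0]); print("rack",r.x,r.fun)
for y in(.09,.03,-.03,-.09): print("seat",y,W(r.x,[0,y],.025))
H['red']=(0,8)
h=cv2.cvtColor(C["wrist"]["image"],cv2.COLOR_RGB2HSV)
for k,u in dict(blue=(355,95),green=(350,141),red=(353,189),yellow=(346,242)).items(): print(k,back("wrist",u,.11))
E
python3 fit.py | sed -n '/---/,$p'
```

```text
---wrist
bar [0.463  0.3336]
bar [0.5362 0.3338]
bar [0.5359 0.0849]
bar [0.4629 0.0847]
rack [ 0.4996  0.209  -0.0004] [-0.8825  0.3472 -1.0589 -0.3657  1.0232 -0.1359  0.9259  0.5055]
seat 0.09 [[0.4996 0.299  0.025 ]]
seat 0.03 [[0.4996 0.239  0.025 ]]
seat -0.03 [[0.4995 0.179  0.025 ]]
seat -0.09 [[0.4995 0.119  0.025 ]]
blue [0.4981 0.2973]
green [0.4943 0.2467]
red [0.5    0.1883]
yellow [0.4936 0.1161]
```

```bash
python3 -c "
from h import *
go((.498,.299,.2,0),(.498,.299,.063,0))"
```

```text
at [0.4593 0.2116 0.3202] yaw 0.0031 t 1.9 w 1.0 F [-0.5  0.4  0.1] grip 0.0
0.175 0.078 0.24 -0.0 0.0 0.001
0.175 0.078 0.514 -0.0 0.0 0.001
```

```bash
python3 -m crank '0.175 0.078 0.1 0 0 0.001 0; 0.175 0.078 0.24 0 0 0.001 0; 0.175 0.078 0.24 0 0 0.001 0; 0.175 0.078 0.24 0 0 0.001 0; 0.175 0.078 0.32 0 0 0.001 0; 0.175 0.078 0.4 0 0 0.001 0; 0.175 0.078 0.46 0 0 0.001 0; 0.175 0.078 0.514 0 0 0.001 0; 0.175 0.078 0.514 0 0 0.001 0; 0.175 0.078 0.514 0 0 0.001 1; 0.175 0.078 0.514 0 0 0.001 1; 0.175 0.078 0.514 0 0 0.001 1; 0.175 0.078 0.514 0 0 0.001 1; 0.175 0.078 0.514 0 0 0.001 1; 0.175 0.078 0.514 0 0 0.001 1; 0.175 0.078 0.514 0 0 0.001 1; 0.175 0.078 0.514 0 0 0.001 1' 40
python3 - <<'E'
from h import *
import cv2
c=eyes.read_camera("wrist"); cv2.imwrite("pics/w1.png",c["image"][:,:,::-1])
go((.498,.299,.25,0),(.49,.1,.25,.256),(.5075,-.2876,.25,.256),(.5075,-.2876,.08,.256))
E
```

```text
t: 3.55
eef_pos: [0.4995, 0.2984, 0.0646]
tool_rot: [-0.0, 0.708, 0.706, 0.001]
contact_force: [-1.6, 0.4, 7.3]
gripper_width: 0.346
grasp_force: 39.1
at [0.4995 0.2984 0.0646] yaw -0.0025 t 3.6 w 0.339 F [-1.4 -0.7  7.9] grip 39.1
0.002 -0.003 -0.371 0.0 -0.0 -0.001
-0.396 -0.018 -0.371 0.0 -0.0 -0.082
-1.171 0.019 -0.372 0.0 -0.0 -0.082
-1.172 0.019 -0.032 0.0 -0.0 -0.082
```

View pics/w1.png

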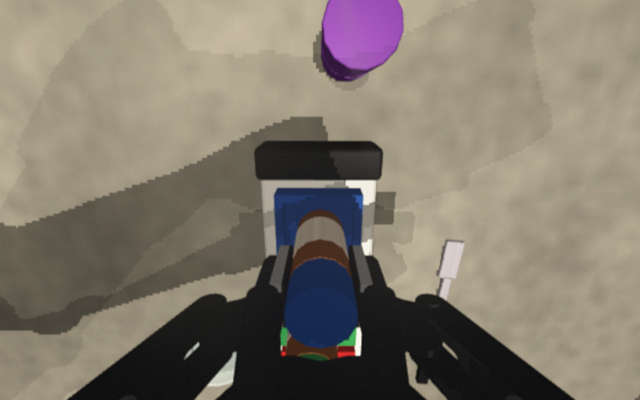

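The wrist view shows the blue cap at (322,300), held centred between the fingers. Next: lift and carry.

```bash
python3 -m crank '0 0 -0.03 0 0 0 1; 0 0 -0.1 0 0 0 1; 0 0 -0.18 0 0 0 1; 0 0 -0.26 0 0 0 1; 0 0 -0.34 0 0 0 1; -0.03 0 -0.37 0 0 -0.01 1; -0.1 0 -0.37 0 0 -0.02 1; -0.18 0 -0.37 0 0 -0.03 1; -0.26 0 -0.37 0 0 -0.04 1; -0.34 0 -0.37 0 0 -0.05 1; -0.42 0 -0.37 0 0 -0.06 1; -0.5 0 -0.37 0 0 -0.07 1; -0.58 0 -0.37 0 0 -0.082 1; -0.66 0 -0.37 0 0 -0.082 1; -0.74 0.01 -0.37 0 0 -0.082 1; -0.82 0.01 -0.37 0 0 -0.082 1; -0.9 0.01 -0.37 0 0 -0.082 1; -0.95 0.01 -0.37 0 0 -0.082 1; -0.98 0.01 -0.37 0 0 -0.082 1; -0.98 0.01 -0.37 0 0 -0.082 1'
python3 - <<'E'
from h import *
import cv2
c=eyes.read_camera("wrist"); np.savez("wrist1.npz",**c); cv2.imwrite("pics/w2.png",c["image"][:,:,::-1])
go((.5075,-.2876,.25,.256),(.5075,-.2876,.08,.256))
E
```

```text
t: 5.6
eef_pos: [0.5018, -0.1949, 0.2492]
tool_rot: [0.001, 0.613, 0.79, -0.0]
contact_force: [-1.0, -0.5, -1.1]
gripper_width: 0.343
grasp_force: 39.5
at [ 0.5022 -0.1929  0.2489] yaw 0.2527 t 5.7 w 0.338 F [ 0.1  0.5 -1.2] grip 39.5
-0.186 -0.037 -0.002 0.0 -0.0 -0.001
-0.186 -0.037 0.338 0.0 -0.0 -0.001
```

View pics/w2.png

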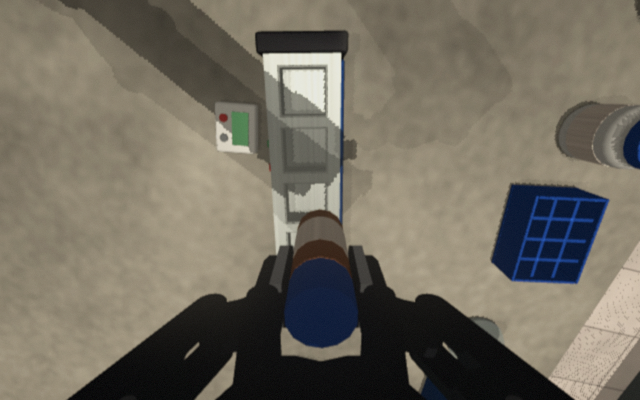

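The block's black-end top corners are at about (264,53) and (343,53). The nearest pocket's rim spans (279,66) to (328,116) and the second starts at (283,127). I'll cross-check these against the fit.

```bash
cat > chk.py <<'E'
from fit import *
print("====")
C["w1"]=np.load("wrist1.npz"); p=[.4847,-.2005,.2564]
for l,u in(((-.038,.125),(264,53)),((.038,.125),(343,53)),((-.023,.113),(279,66)),((.023,.113),(326,66)),((-.023,.067),(282,116)),((.023,.067),(328,116))):
    b=back("w1",u,.07); w=W(p,l,.07)[0,:2]; print(l,u,P("w1",W(p,l,.07)).round(1),"diff mm",((b-w)*1000).round(1))
E
python3 chk.py | sed -n '/====/,$p'
```

```text
====
(-0.038, 0.125) (264, 53) [[261.   52.7]] diff mm [2.9 0.4]
(0.038, 0.125) (343, 53) [[339.3  52.2]] diff mm [3.7 0.2]
(-0.023, 0.113) (279, 66) [[277.1  66. ]] diff mm [1.8 0.5]
(0.023, 0.113) (326, 66) [[323.9  65.7]] diff mm [2.1 0.3]
(-0.023, 0.067) (282, 116) [[279.5 114.6]] diff mm [ 2.8 -0.8]
(0.023, 0.067) (328, 116) [[324.  114.3]] diff mm [ 4.4 -0.6]
```

```bash
python3 -m crank '-0.06 -0.01 0 0 0 0 1; -0.13 -0.02 0 0 0 0 1; -0.186 -0.033 0 0 0 0 1; -0.186 -0.033 0 0 0 0 1; -0.186 -0.033 0.05 0 0 0 1; -0.186 -0.033 0.12 0 0 0 1; -0.186 -0.033 0.19 0 0 0 1; -0.186 -0.033 0.24 0 0 0 1; -0.186 -0.033 0.28 0 0 0 1; -0.186 -0.033 0.31 0 0 0 1; -0.186 -0.033 0.33 0 0 0 1; -0.186 -0.033 0.338 0 0 0 1; -0.186 -0.033 0.338 0 0 0 1'
python3 - <<'E'
from h import *
import cv2
c=eyes.read_camera("side"); cv2.imwrite("pics/s1.png",cv2.resize(c["image"][200:340,300:480,::-1],None,fx=4,fy=4))
go()
E
```

```text
t: 6.95
eef_pos: [0.5108, -0.2862, 0.0801]
tool_rot: [0.0, 0.611, 0.791, 0.0]
contact_force: [-0.2, -0.6, -1.0]
gripper_width: 0.34
grasp_force: 39.6
at [ 0.5109 -0.2863  0.0801] yaw 0.2553 t 7.0 w 0.342 F [ 0.2  0.1 -1.5] grip 39.6
```

View pics/s1.png

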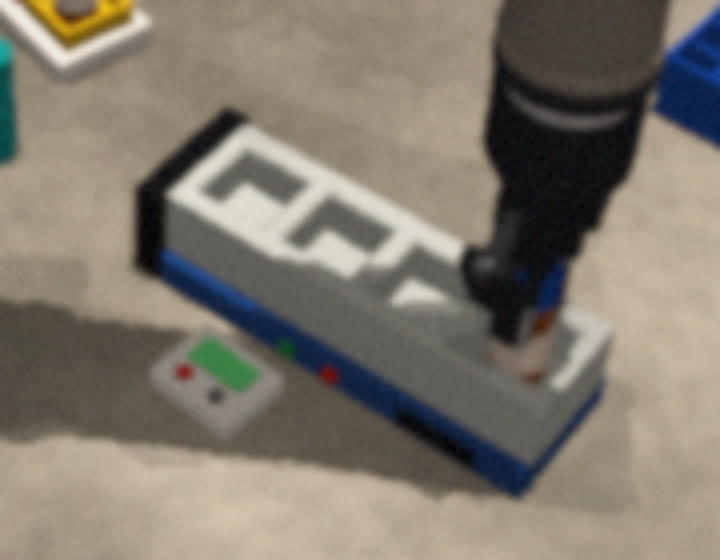

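The vial is in the end pocket, upright at about (525,340), and almost on the floor. I'll lower 2 mm, open and rise.

```bash
python3 -m crank '0 0 0.002 0 0 0 1; 0 0 0.004 0 0 0 1; 0 0 0.004 0 0 0 1; 0 0 0.004 0 0 0 0.6; 0 0 0.004 0 0 0 0.5; 0 0 0.004 0 0 0 0.4; 0 0 0.004 0 0 0 0; 0 0 0.004 0 0 0 0; 0 0 0.004 0 0 0 0; 0 0 0.004 0 0 0 0; 0 0 0.004 0 0 0 0; 0 0 -0.03 0 0 0 0; 0 0 -0.1 0 0 0 0; 0 0 -0.18 0 0 0 0; 0 0 -0.26 0 0 0 0; 0 0 -0.3 0 0 0 0; 0 0 -0.3 0 0 0 0'
python3 - <<'E'
from h import *
import cv2
c=eyes.read_camera("side"); cv2.imwrite("pics/s2.png",cv2.resize(c["image"][200:340,300:480,::-1],None,fx=4,fy=4))
go((.48,.0,.2,0),(.493,.2465,.2,0),(.493,.2465,.063,0))
E
```

```text
t: 8.7
eef_pos: [0.5118, -0.2875, 0.2327]
tool_rot: [0.003, 0.611, 0.791, 0.001]
contact_force: [0.2, -0.2, -0.5]
gripper_width: 0.999
grasp_force: 0.0
at [ 0.5108 -0.2867  0.2306] yaw 0.2552 t 8.8 w 1.0 F [-0.3  0.4 -1.3] grip 0.0
0.57 0.085 0.061 0.001 0.0 0.081
1.041 0.234 0.06 0.001 0.0 0.081
1.041 0.234 0.334 0.001 0.0 0.081
```

View pics/s2.png

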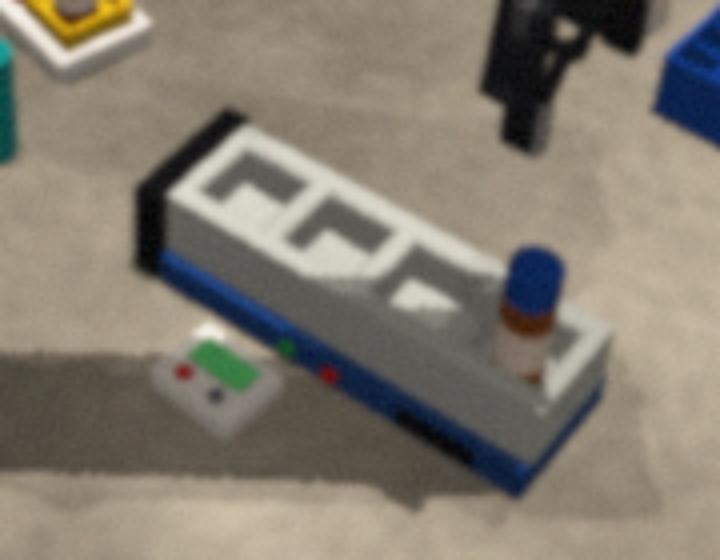

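The blue vial stands upright in the end pocket. Now back to the rack for green.

```bash
python3 -m crank '0.1 0.02 0 0 0 0.02 0; 0.2 0.03 0 0 0 0.04 0; 0.3 0.05 0 0 0 0.06 0; 0.98 0.216 0.06 0 0 0.081 0; 0.98 0.216 0.06 0 0 0.081 0; 0.98 0.216 0.06 0 0 0.081 0; 0.98 0.216 0.06 0 0 0.081 0; 0.98 0.216 0.06 0 0 0.081 0; 0.98 0.216 0.06 0 0 0.081 0; 0.98 0.216 0.06 0 0 0.081 0; 0.98 0.216 0.06 0 0 0.081 0; 0.98 0.216 0.06 0 0 0.081 0; 0.98 0.216 0.06 0 0 0.081 0'
python3 -c "
from h import *
go((.493,.2465,.2,0),(.493,.2465,.064,0))"
```

```text
t: 10.05
eef_pos: [0.4907, 0.2133, 0.1984]
tool_rot: [0.0, 0.707, 0.707, -0.001]
contact_force: [0.7, -0.5, -0.5]
gripper_width: 1.0
grasp_force: 0.0
at [0.4907 0.2133 0.1984] yaw -0.0009 t 10.1 w 1.0 F [ 0.7 -0.5 -0.5] grip 0.0
0.066 0.005 -0.003 -0.0 0.001 -0.0
0.067 0.005 0.269 -0.0 0.001 -0.0
```

```bash
python3 -m crank '0.066 0.005 0 0 0 0 0; 0.066 0.005 0 0 0 0 0; 0.066 0.005 0.06 0 0 0 0; 0.066 0.005 0.14 0 0 0 0; 0.066 0.005 0.21 0 0 0 0; 0.066 0.005 0.25 0 0 0 0; 0.066 0.005 0.269 0 0 0 0; 0.066 0.005 0.269 0 0 0 0; 0.066 0.005 0.269 0 0 0 1; 0.066 0.005 0.269 0 0 0 1; 0.066 0.005 0.269 0 0 0 1; 0.066 0.005 0.269 0 0 0 1; 0.066 0.005 0.269 0 0 0 1; 0.066 0.005 0.269 0 0 0 1; 0.066 0.005 0.269 0 0 0 1; 0.066 0.005 0.269 0 0 0 1' 40
python3 - <<'E'
from h import *
import cv2
c=eyes.read_camera("wrist"); cv2.imwrite("pics/w3.png",c["image"][:,:,::-1])
go((.493,.2465,.25,0),(.494,-.2296,.25,.256),(.494,-.2296,.08,.256))
E
```

```text
t: 11.65
eef_pos: [0.494, 0.2485, 0.0657]
tool_rot: [-0.0, 0.707, 0.707, 0.001]
contact_force: [-0.4, -0.1, 6.7]
gripper_width: 0.34
grasp_force: 39.1
at [0.494  0.2485 0.0657] yaw 0.0008 t 11.7 w 0.348 F [-0.6  0.2  6.7] grip 39.1
-0.004 -0.002 -0.369 0.0 -0.0 0.0
-0.956 -0.0 -0.37 0.0 -0.0 -0.081
-0.956 -0.001 -0.03 0.0 -0.0 -0.081
```

View pics/w3.png

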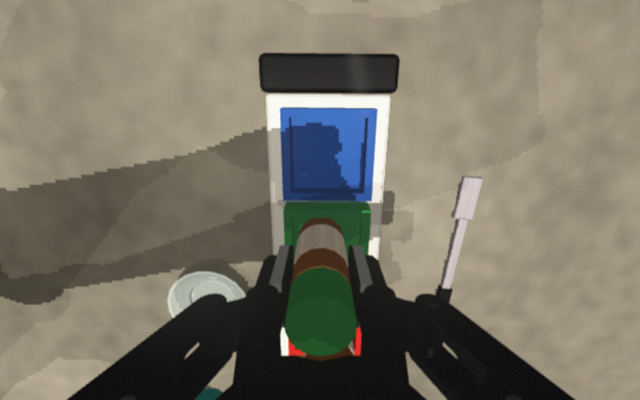

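The wrist view shows the green cap at (320,310), held centred.

```bash
python3 -m crank '0 0 -0.03 0 0 0 1; 0 0 -0.1 0 0 0 1; 0 0 -0.18 0 0 0 1; 0 0 -0.26 0 0 0 1; 0 0 -0.34 0 0 0 1; -0.03 0 -0.37 0 0 -0.01 1; -0.1 0 -0.37 0 0 -0.02 1; -0.18 0 -0.37 0 0 -0.03 1; -0.26 0 -0.37 0 0 -0.04 1; -0.34 0 -0.37 0 0 -0.05 1; -0.42 0 -0.37 0 0 -0.06 1; -0.5 0 -0.37 0 0 -0.07 1; -0.58 0 -0.37 0 0 -0.081 1; -0.66 0 -0.37 0 0 -0.081 1; -0.74 0 -0.37 0 0 -0.081 1; -0.82 0 -0.37 0 0 -0.081 1; -0.9 0 -0.37 0 0 -0.081 1; -0.94 0 -0.37 0 0 -0.081 1; -0.956 0 -0.37 0 0 -0.081 1; -0.956 0 -0.37 0 0 -0.081 1'
python3 -c "
from h import *
go((.494,-.2296,.25,.256),(.494,-.2296,.08,.256))"
```

```text
t: 13.7
eef_pos: [0.4934, -0.2305, 0.2502]
tool_rot: [0.0, 0.612, 0.791, 0.0]
contact_force: [0.1, -0.8, -1.0]
gripper_width: 0.34
grasp_force: 39.7
at [ 0.4934 -0.2305  0.2502] yaw 0.2532 t 13.7 w 0.34 F [ 0.1 -0.8 -1. ] grip 39.7
0.002 0.002 0.0 0.0 -0.0 -0.001
0.002 0.002 0.34 0.0 -0.0 -0.001
```

```bash
python3 -m crank '0.002 0.002 0.05 0 0 0 1; 0.002 0.002 0.12 0 0 0 1; 0.002 0.002 0.19 0 0 0 1; 0.002 0.002 0.24 0 0 0 1; 0.002 0.002 0.28 0 0 0 1; 0.002 0.002 0.31 0 0 0 1; 0.002 0.002 0.33 0 0 0 1; 0.002 0.002 0.338 0 0 0 1; 0.002 0.002 0.342 0 0 0 1; 0.002 0.002 0.342 0 0 0 1'
python3 -c "
from h import *
go()"
```

```text
t: 14.7
eef_pos: [0.4947, -0.228, 0.0807]
tool_rot: [-0.001, 0.611, 0.791, 0.001]
contact_force: [-6.2, 5.0, 16.5]
gripper_width: 0.342
grasp_force: 41.2
at [ 0.4947 -0.228   0.0807] yaw 0.2552 t 14.7 w 0.342 F [-6.2  5.  16.5] grip 41.2
```

Run:
```python
from h import *
import cv2
c=eyes.read_camera("side"); d=eyes.read_camera("scene")
f=lambda i:cv2.resize(i[:,:,::-1],(400,380),interpolation=cv2.INTER_CUBIC)
cv2.imwrite("pics/s3.png",np.hstack([f(c["image"][220:325,340:460]),f(d["image"][150:255,150:270])])); go()
```

```text
at [ 0.4947 -0.2279  0.0807] yaw 0.2553 t 14.8 w 0.337 F [-5.1  4.4 15.9] grip 41.2
```

View pics/s3.png

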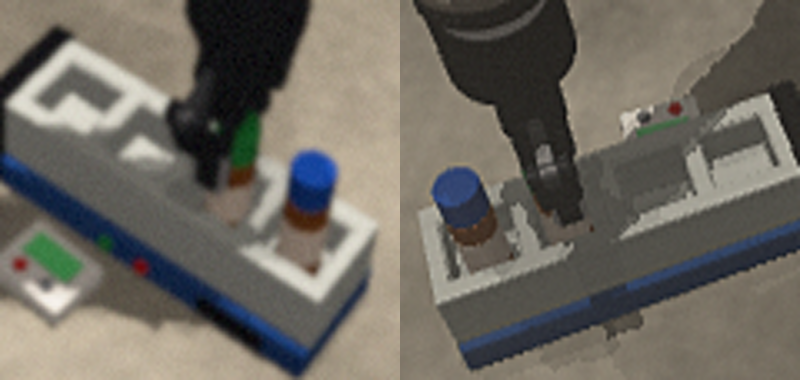

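Both views show the green vial inside its pocket, upright and at floor depth. Releasing it.

```bash
python3 -m crank '0 0 -0.002 0 0 0 1; 0 0 -0.002 0 0 0 0.6; 0 0 -0.002 0 0 0 0.5; 0 0 -0.002 0 0 0 0.4; 0 0 -0.002 0 0 0 0; 0 0 -0.002 0 0 0 0; 0 0 -0.002 0 0 0 0; 0 0 -0.002 0 0 0 0; 0 0 -0.002 0 0 0 0; 0 0 -0.03 0 0 0 0; 0 0 -0.1 0 0 0 0; 0 0 -0.18 0 0 0 0; 0 0 -0.26 0 0 0 0; 0 0 -0.3 0 0 0 0; 0 0 -0.3 0 0 0 0'
python3 -c "
from h import *
go((.4995,.186,.2,0),(.4995,.186,.064,0))"
```

```text
t: 16.3
eef_pos: [0.4962, -0.2299, 0.2328]
tool_rot: [0.003, 0.612, 0.791, 0.002]
contact_force: [0.5, 0.1, 0.4]
gripper_width: 0.999
grasp_force: 0.0
at [ 0.4962 -0.2299  0.2328] yaw 0.2546 t 16.3 w 0.999 F [0.5 0.1 0.4] grip 0.0
0.804 0.215 0.065 0.002 0.001 0.081
0.804 0.214 0.337 0.002 0.001 0.081
```

```bash
python3 -m crank '0.1 0.02 0 0 0 0.02 0; 0.2 0.03 0 0 0 0.04 0; 0.3 0.05 0 0 0 0.06 0; 0.804 0.216 0.06 0 0 0.081 0; 0.804 0.216 0.06 0 0 0.081 0; 0.804 0.216 0.06 0 0 0.081 0; 0.804 0.216 0.06 0 0 0.081 0; 0.804 0.216 0.06 0 0 0.081 0; 0.804 0.216 0.06 0 0 0.081 0; 0.804 0.216 0.06 0 0 0.081 0; 0.804 0.216 0.06 0 0 0.081 0; 0.804 0.216 0.06 0 0 0.081 0'
python3 - <<'E'
from h import *
from fit import C,back
import cv2
c=eyes.read_camera("wrist"); C["w"]=c; cv2.imwrite("pics/w4.png",c["image"][:,:,::-1])
h=cv2.cvtColor(c["image"],cv2.COLOR_RGB2HSV); 
d=eyes.read_camera("scene"); cv2.imwrite("pics/d4.png",cv2.resize(d["image"][150:255,150:270,::-1],None,fx=5,fy=5))
go((.4995,.186,.2,0),(.4995,.186,.064,0))
E
```

```text
t: 17.5
eef_pos: [0.4976, 0.1853, 0.1989]
tool_rot: [0.0, 0.708, 0.706, -0.0]
contact_force: [-0.6, 0.4, 0.3]
gripper_width: 0.998
grasp_force: 0.0
block ['scene'] [ 0.4852 -0.1993  0.2591] rms 0.272923319763795
block ['side'] [ 0.484  -0.2021  0.2553] rms 0.5911114676631711
block ['scene', 'side'] [ 0.4847 -0.2005  0.2564] rms 0.6217408387936517
pocket 0.09 [[ 0.4619 -0.1135  0.04  ]]
pocket 0.03 [[ 0.4771 -0.1715  0.04  ]]
pocket -0.03 [[ 0.4923 -0.2296  0.04  ]]
pocket -0.09 [[ 0.5075 -0.2876  0.04  ]]
yellow [0.4923 0.116 ] [0.4938 0.1164] [0.493 0.116] [(np.int32(169), 186), (np.int32(138), 146)]
red [0.499  0.1835] [0.4995 0.1836] [0.4992 0.1835] [(np.int32(178), 187), (np.int32(125), 137)]
green [0.4858 0.2481] [0.4924 0.2431] [0.4897 0.2462] [(np.int32(89), 184), (np.int32(107), 130)]
blue [0.4924 0.3034] [0.4974 0.2978] [0.4955 0.3004] [(np.int32(109), 186), (np.int32(96), 123)]
rack len 0.18440664396589132 yaw -0.013236680896417117 [[ 0.0061  0.0674]
 [-0.0095  0.0628]
 [ 0.0058  0.0542]]
---wrist
bar [0.463  0.3336]
bar [0.5362 0.3338]
bar [0.5359 0.0849]
bar [0.4629 0.0847]
rack [ 0.4996  0.209  -0.0004] [-0.8825  0.3472 -1.0589 -0.3657  1.0232 -0.1359  0.9259  0.5055]
seat 0.09 [[0.4996 0.299  0.025 ]]
seat 0.03 [[0.4996 0.239  0.025 ]]
seat -0.03 [[0.4995 0.179  0.025 ]]
seat -0.09 [[0.4995 0.119  0.025 ]]
blue [0.4981 0.2973]
green [0.4943 0.2467]
red [0.5    0.1883]
yellow [0.4936 0.1161]
at [0.4977 0.1857 0.199 ] yaw -0.0024 t 17.6 w 1.0 F [-0.6 -0.2 -0.7] grip 0.0
0.001 0.004 -0.002 0.0 -0.0 -0.001
0.001 0.003 0.27 0.0 -0.0 -0.001
```

View pics/d4.png

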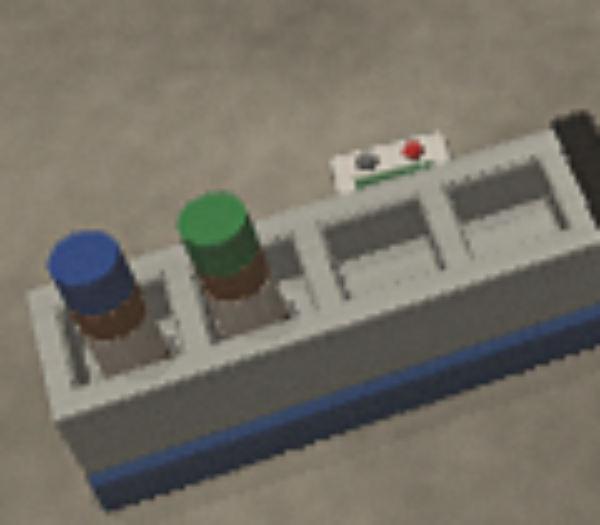

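Blue at (95,290) and green at (225,250) both stand upright on their pocket floors. Green sits slightly toward the far end, so I'll bias the next ones about 2 mm toward the black end. Now red.

```bash
python3 -m crank '0.001 0.004 0.03 0 0 0 0; 0.001 0.004 0.09 0 0 0 0; 0.001 0.004 0.16 0 0 0 0; 0.001 0.004 0.22 0 0 0 0; 0.001 0.004 0.255 0 0 0 0; 0.001 0.004 0.27 0 0 0 0; 0.001 0.004 0.27 0 0 0 0; 0.001 0.004 0.27 0 0 0 1; 0.001 0.004 0.27 0 0 0 1; 0.001 0.004 0.27 0 0 0 1; 0.001 0.004 0.27 0 0 0 1; 0.001 0.004 0.27 0 0 0 1; 0.001 0.004 0.27 0 0 0 1; 0.001 0.004 0.27 0 0 0 1; 0.001 0.004 0.27 0 0 0 1' 40
python3 - <<'E'
from h import *
import cv2
c=eyes.read_camera("wrist"); cv2.imwrite("pics/w5.png",c["image"][:,:,::-1])
go((.4785,-.1695,.25,.256),(.4785,-.1695,.08,.256))
E
```

```text
t: 19.1
eef_pos: [0.5, 0.1883, 0.0645]
tool_rot: [-0.0, 0.707, 0.707, 0.001]
contact_force: [-1.8, 0.0, 6.0]
gripper_width: 0.335
grasp_force: 39.3
at [0.5    0.1883 0.0645] yaw 0.0007 t 19.1 w 0.34 F [-2.3 -0.7  6.2] grip 39.3
-0.715 -0.043 -0.372 0.0 -0.0 -0.081
-0.716 -0.043 -0.032 0.0 -0.0 -0.081
```

View pics/w5.png

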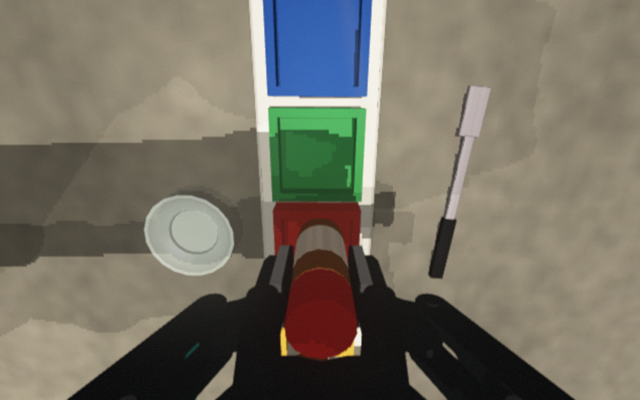

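The wrist view shows the red cap at (320,310), held centred.

```bash
python3 -m crank '0 0 -0.03 0 0 0 1; 0 0 -0.1 0 0 0 1; 0 0 -0.18 0 0 0 1; 0 0 -0.26 0 0 0 1; 0 0 -0.34 0 0 0 1; -0.03 0 -0.372 0 0 -0.01 1; -0.1 0 -0.372 0 0 -0.02 1; -0.18 -0.01 -0.372 0 0 -0.03 1; -0.26 -0.01 -0.372 0 0 -0.04 1; -0.34 -0.02 -0.372 0 0 -0.06 1; -0.42 -0.02 -0.372 0 0 -0.07 1; -0.5 -0.03 -0.372 0 0 -0.081 1; -0.58 -0.03 -0.372 0 0 -0.081 1; -0.65 -0.04 -0.372 0 0 -0.081 1; -0.7 -0.043 -0.372 0 0 -0.081 1; -0.715 -0.043 -0.372 0 0 -0.081 1; -0.715 -0.043 -0.372 0 0 -0.081 1'
python3 -c "
from h import *
go((.4785,-.1695,.25,.256),(.4785,-.1695,.0795,.256))"
```

```text
t: 20.85
eef_pos: [0.4779, -0.1705, 0.2502]
tool_rot: [0.0, 0.612, 0.79, 0.0]
contact_force: [-0.5, 0.7, -1.0]
gripper_width: 0.341
grasp_force: 39.6
at [ 0.4779 -0.1705  0.2502] yaw 0.2524 t 20.9 w 0.341 F [-0.5  0.7 -1. ] grip 39.6
0.002 0.002 0.0 0.0 0.0 -0.001
0.002 0.002 0.341 0.0 0.0 -0.001
```

```bash
python3 -m crank '0.002 0.002 0.05 0 0 0 1; 0.002 0.002 0.12 0 0 0 1; 0.002 0.002 0.19 0 0 0 1; 0.002 0.002 0.24 0 0 0 1; 0.002 0.002 0.28 0 0 0 1; 0.002 0.002 0.31 0 0 0 1; 0.002 0.002 0.33 0 0 0 1; 0.002 0.002 0.338 0 0 0 1; 0.002 0.002 0.341 0 0 0 1; 0.002 0.002 0.341 0 0 0 1'
```

```text
t: 21.85
eef_pos: [0.4795, -0.1683, 0.0799]
tool_rot: [0.0, 0.611, 0.791, 0.0]
contact_force: [0.1, -0.9, -0.9]
gripper_width: 0.343
grasp_force: 39.8
```

No contact yet, and it's at floor height with no rim force. I'll lower another 1.5 mm and release.

```bash
python3 -m crank '0 0 0.001 0 0 0 1; 0 0 0.003 0 0 0 1; 0 0 0.003 0 0 0 1; 0 0 0.003 0 0 0 0.6; 0 0 0.003 0 0 0 0.5; 0 0 0.003 0 0 0 0.4; 0 0 0.003 0 0 0 0; 0 0 0.003 0 0 0 0; 0 0 0.003 0 0 0 0; 0 0 0.003 0 0 0 0; 0 0 0.003 0 0 0 0; 0 0 -0.03 0 0 0 0; 0 0 -0.1 0 0 0 0; 0 0 -0.18 0 0 0 0; 0 0 -0.26 0 0 0 0; 0 0 -0.3 0 0 0 0; 0 0 -0.3 0 0 0 0'
python3 -c "
from h import *
go((.4935,.116,.2,0),(.4935,.116,.064,0))"
```

```text
t: 23.55
eef_pos: [0.4808, -0.1688, 0.2321]
tool_rot: [0.002, 0.611, 0.791, 0.002]
contact_force: [1.1, 0.5, 0.2]
gripper_width: 0.997
grasp_force: 0.0
at [ 0.4808 -0.1688  0.2321] yaw 0.2551 t 23.6 w 0.997 F [1.1 0.5 0.2] grip 0.0
0.545 0.168 0.064 0.002 0.0 0.081
0.545 0.166 0.336 0.002 0.0 0.081
```

```bash
python3 -m crank '0.1 0.02 0 0 0 0.02 0; 0.2 0.05 0 0 0 0.04 0; 0.3 0.08 0 0 0 0.06 0; 0.545 0.168 0.06 0 0 0.081 0; 0.545 0.168 0.06 0 0 0.081 0; 0.545 0.168 0.06 0 0 0.081 0; 0.545 0.168 0.06 0 0 0.081 0; 0.545 0.168 0.06 0 0 0.081 0; 0.545 0.168 0.06 0 0 0.081 0'
python3 -c "
from h import *
go((.4935,.116,.2,0),(.4935,.116,.064,0))"
```

```text
t: 24.45
eef_pos: [0.4912, 0.1151, 0.1988]
tool_rot: [0.0, 0.708, 0.707, -0.001]
contact_force: [0.5, -0.0, 0.2]
gripper_width: 1.001
grasp_force: 0.0
at [0.4912 0.1151 0.1988] yaw -0.0013 t 24.4 w 1.001 F [ 0.5 -0.   0.2] grip 0.0
0.002 0.005 -0.002 -0.0 0.0 -0.0
0.002 0.005 0.27 -0.0 0.0 -0.0
```

```bash
python3 -m crank '0.002 0.005 0.03 0 0 0 0; 0.002 0.005 0.09 0 0 0 0; 0.002 0.005 0.16 0 0 0 0; 0.002 0.005 0.22 0 0 0 0; 0.002 0.005 0.255 0 0 0 0; 0.002 0.005 0.27 0 0 0 0; 0.002 0.005 0.27 0 0 0 0; 0.002 0.005 0.27 0 0 0 1; 0.002 0.005 0.27 0 0 0 1; 0.002 0.005 0.27 0 0 0 1; 0.002 0.005 0.27 0 0 0 1; 0.002 0.005 0.27 0 0 0 1; 0.002 0.005 0.27 0 0 0 1; 0.002 0.005 0.27 0 0 0 1; 0.002 0.005 0.27 0 0 0 1' 40
python3 -c "
from h import *
go((.464,-.112,.25,.256),(.464,-.112,.08,.256))"
```

```text
t: 25.95
eef_pos: [0.4944, 0.1179, 0.0649]
tool_rot: [-0.0, 0.707, 0.707, 0.001]
contact_force: [-0.9, 1.4, 6.9]
gripper_width: 0.341
grasp_force: 39.3
at [0.4944 0.1179 0.0649] yaw 0.0007 t 25.9 w 0.341 F [-0.9  1.4  6.9] grip 39.3
-0.459 -0.061 -0.371 0.0 -0.0 -0.081
-0.46 -0.061 -0.031 0.0 -0.0 -0.081
```

```bash
python3 -m crank '0 0 -0.03 0 0 0 1; 0 0 -0.1 0 0 0 1; 0 0 -0.18 0 0 0 1; 0 0 -0.26 0 0 0 1; 0 0 -0.34 0 0 0 1; -0.03 0 -0.371 0 0 -0.01 1; -0.1 -0.01 -0.371 0 0 -0.03 1; -0.18 -0.02 -0.371 0 0 -0.05 1; -0.26 -0.03 -0.371 0 0 -0.07 1; -0.34 -0.05 -0.371 0 0 -0.081 1; -0.41 -0.055 -0.371 0 0 -0.081 1; -0.45 -0.061 -0.371 0 0 -0.081 1; -0.459 -0.061 -0.371 0 0 -0.081 1; -0.459 -0.061 -0.371 0 0 -0.081 1'
python3 - <<'E'
from h import *
import cv2
d=eyes.read_camera("scene"); c=eyes.read_camera("wrist"); cv2.imwrite("pics/w6.png",np.hstack([cv2.resize(c["image"][:,:,::-1],(400,250)),cv2.resize(d["image"][160:260,140:300,::-1],(400,250))]))
go((.464,-.112,.25,.256),(.464,-.112,.08,.256))
E
```

```text
t: 27.35
eef_pos: [0.4635, -0.1122, 0.2501]
tool_rot: [-0.0, 0.612, 0.791, 0.0]
contact_force: [0.7, 0.5, 0.6]
gripper_width: 0.34
grasp_force: 39.6
at [ 0.4639 -0.1106  0.2499] yaw 0.2566 t 27.4 w 0.34 F [ 0.4  0.  -1.3] grip 39.6
-0.003 -0.001 -0.0 0.0 -0.0 0.0
-0.003 -0.001 0.34 0.0 -0.0 0.0
```

View pics/w6.png

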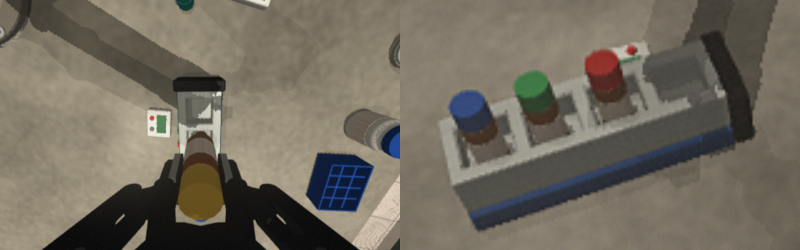

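Blue, green and red stand in their pockets, and yellow is held above the last one, near the black end.

```bash
python3 -m crank '0 0 0.05 0 0 0 1; 0 0 0.12 0 0 0 1; 0 0 0.19 0 0 0 1; 0 0 0.24 0 0 0 1; 0 0 0.28 0 0 0 1; 0 0 0.31 0 0 0 1; 0 0 0.33 0 0 0 1; 0 0 0.338 0 0 0 1; 0 0 0.342 0 0 0 1; 0 0 0.342 0 0 0 1'
```

```text
t: 28.45
eef_pos: [0.4636, -0.1111, 0.0799]
tool_rot: [-0.001, 0.611, 0.791, 0.001]
contact_force: [-4.3, 1.0, 12.2]
gripper_width: 0.339
grasp_force: 40.8
```

Floor contact at the expected height. Releasing, then a final check.

```bash
python3 -m crank '0 0 0 0 0 0 1; 0 0 0 0 0 0 0.6; 0 0 0 0 0 0 0.5; 0 0 0 0 0 0 0.4; 0 0 0 0 0 0 0; 0 0 0 0 0 0 0; 0 0 0 0 0 0 0; 0 0 0 0 0 0 0; 0 0 0 0 0 0 0; 0 0 -0.03 0 0 0 0; 0 0 -0.1 0 0 0 0; 0 0 -0.18 0 0 0 0; 0 0 -0.26 0 0 0 0; 0 0 -0.34 0 0 0 0; 0.1 0 -0.38 0 0 0 0; 0.2 0 -0.38 0 0 0 0; 0.3 0 -0.38 0 0 0 0; 0.3 0 -0.38 0 0 0 0; 0.3 0 -0.38 0 0 0 0'
python3 - <<'E'
from h import *
import cv2
f=lambda i:cv2.resize(np.ascontiguousarray(i[:,:,::-1]),(400,300),interpolation=cv2.INTER_CUBIC)
d=eyes.read_camera("scene")["image"]; c=eyes.read_camera("side")["image"]
cv2.imwrite("pics/f.png",np.hstack([f(c[210:330,320:480]),f(d[150:270,140:300])])); go()
E
```

```text
t: 30.35
eef_pos: [0.4254, 0.0344, 0.2688]
tool_rot: [-0.0, 0.61, 0.792, 0.0]
contact_force: [-0.2, 0.1, -0.2]
gripper_width: 1.0
grasp_force: 0.0
at [0.426  0.0321 0.2687] yaw 0.2536 t 30.4 w 0.998 F [ 1.5 -0.1 -1. ] grip 0.0
```

View pics/f.png

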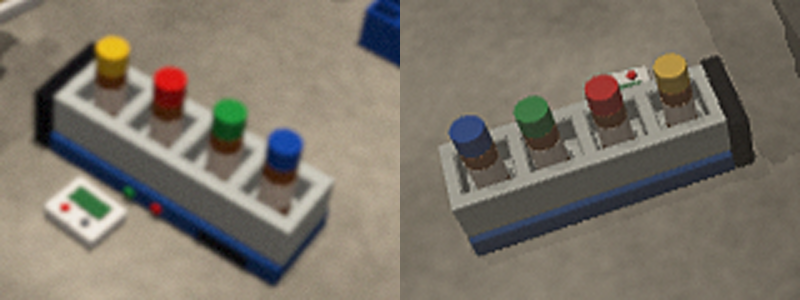

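All four vials stand upright in their pockets: yellow at the black end, then red, green, and blue at the far end.

```bash
python3 -c "
from station import ticket
print(ticket.hand_in())"
```

```text
the job is handed in; nothing more can be done
None
```

The job is handed in: the four vials are in the sampler block in reverse order, from the black end yellow, red, green, blue; the last pictures show all four upright in their pockets and released, at about 30 s of the 112 s allowed.

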